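Snap the gauge's hook onto the bow eye and prove the gate

TASK

Lift the pin gauge on its aluminium snap hook out of the grey socket block and press the hook straight down onto the level bar of the bow eye, so that the bar pushes the sprung gate open, enters the hook and the gate snaps shut under it. Then give a short, steady upward tug of about 10 N against the shut gate to prove that it holds, and leave the hook hanging freely and almost still on the bar. Be gentle: never load the eye with more than 25 N, and leave the tin, the knob and the call unit where they are.

Things in the scene. Friction and masses are not known exactly. Their poses are not given: they have to be found in the camera images.
- hook: Pin gauge (14 x 12 mm hexagonal grip, 100 mm long, 24 mm round foot) upright below an aluminium snap hook, 204 mm tall in all, about 0.2 kg. Origin: underside of the gauge, on its axis; z up along it, x from the hook's spine to its nose, y across the flat hook. Starts upright in the block, origin 15 mm above the bench, lower 40 mm in the socket: lift it 45 mm or more to clear.
- throat (a point): Where the bar's centre line lies when the hook hangs (crown on bar): at (17, 0, 160) mm in the hook's frame, axes as the hook's. The hook is an inverted U of 10 mm stock, 16 mm wide inside, open downward; spine at x = -13 mm from here (down to the gauge), nose at +13 mm, flaring outward to its lowest point 38 mm below. The bar enters from below, within 3 mm of this x.
- tab (a point): Grip point in the middle of the flat grip tab on top of the hook, 30 mm straight above the throat. The tab is 28 mm (hook x) by 12 mm (hook y) and 34 mm tall, from 10 to 44 mm above the throat: pinch it from above across the 12 mm.
- gate (a joint): Sprung gate, a 5 mm steel finger hinged on the spine 27 mm below the throat, across the mouth: 0 shut, to 1.5 rad pushed up inward; not outward. Throat heights over the bar's centre line: bar meets gate at 33 mm; opening takes 5 to 12 N; gate snaps shut under the bar at about 5 mm; crown hits the bar, a hard stop, at 0; shut gate stops lifting at about 20 mm.
- stand: Bow eye fixed on the bench: blue base 75 x 135 x 12 mm, two steel collars, and clamped in them the legs (y = -45, +45 mm) of a steel bow whose top is the level bar. Origin: underside of the base; x across the bar, y along it, z up. It is the same from either side, and open between the legs.
- eye (a point): Nominal middle of the bar's centre line, 190 mm above the stand's origin, axes as the stand's. The bar is 8 mm round, straight for y = -30 to +30 mm. The bow was clamped by hand: the true bar is level but lies anywhere from 8 mm below to 8 mm above this point. That is not measured and must be felt.
- block: Grey socket block fixed on the bench, 70 x 60 x 55 mm, with a 29 mm square socket 40 mm deep in its top; the gauge stands in it. Origin: centre of its underside.
- tin: Green tin with a bright lid, 62 mm across, 42 mm high, behind the stand; bystander. Origin: centre of its underside.
- knob: Black ball knob, 29 mm across, 33 mm high, behind the block; bystander. Origin: centre of its underside.
- call_unit: Small grey call unit, 62 x 42 x 20 mm, lying on the bench near the robot; bystander. Origin: centre of its underside.
Things that resemble listed ones, but are neither listed nor needed, are in the scene too. There is more than one size of the hook; the job needs the smallest. Several things look just like the stand: the one meant starts nearest to the robot's base.

How it is judged:
By the outcome, as a careful person would: the job done as asked, in the order asked, and still so for the second after the job is handed in, with the robot touching nothing.
It also fails if it takes over 72 s, if anything falls off the work surface, if the arm or the gripper's body presses on something with over 40 N, if the wrist force passes 120 N, or if a joint passes its speed limit or range.

ROBOT

A 6-joint arm with a two-finger parallel gripper is mounted at the origin on a cart in front of the work surface, level with it; the furniture and walls round the work are solid. World frame = base frame: x ahead of the robot, y to its left, z up, the work surface at z = 0. Lengths are in m, angles in rad, forces in N, time in s.
With the tool pointing down it reaches from about 0.35 to 0.975 m from the base axis. Payload 4.9 kg.
Tool frame: the origin (TCP) lies midway between the tips of the shut fingers; the grasp point (between the pads) lies behind it (manip.tcp_to_grasp is the z of the grasp point in the tool frame, in m); z points along the fingers, y is the direction in which the jaws open and shut (so a half turn about z gives the same grasp; the last joint's range is limited). The gripper opens to 85 mm and grips with 20 to 120 N. Pads are 22 mm wide; open, the fingers measure 114 mm over their backs; the gripper's body (76 mm by 85 mm) begins 54 mm behind the grasp point. The pads swing forward as they close: fully open they stand 13 mm farther back than shut.
Start: joints at [1.096, 0.053, 1.613, -0, 1.476, -0.119], TCP at [0.218, 0.586, 0.231] pointing down, gripper open.
Joint ranges: [-3.01, 3.01], [-1.01, 2.22], [0.06, 2.58], [-1.02, 4.17], [0.09, 2.62], [-3.14, 3.14]. Speed limits (rad/s): [2.57, 2.57, 3.14, 3.14, 3.14, 3.14].

INTERFACE

Orientations are given as a unit quaternion [w, x, y, z].
In Python, from plant import status, vision, order, regions_of, manip gives the robot as it stands. The module is installed in compiled form; this text tells all that it offers.
- The arm moves only by the shell command python3 -m crank 'ROWS'. ROWS is JSON, one flat list of numbers, 5 for each row, row after row: the shift along the tool's x, y, z in mm, then the turn about the tool's z in degrees, then the opening in per cent of the stroke, from 0 (shut) to 100 (fully open). In form: [tx, ty, tz, yaw, fingers, tx, ty, tz, yaw, fingers, ...]. A call has exactly 10 rows; each row is the pose to reach, as a shift and turn from the pose commanded when the call began, along the tool's axes at that moment; what a row does not reach only later rows make up. A row lasts 1/10 s, in which the tool goes at most 50 mm and 8.59 degrees, less where a joint would pass 70% of its speed; a pose out of reach is approached as far as the arm can. A call with a gripper value outside its range is refused whole. The fingers move at their own pace and stop on an object; the grip force is fixed at half the most. Time passes only in rows, so rows that repeat a pose let the fingers close, or fill a call up. It gives the time, the measured TCP pose, the force and the opening at its end, in the units of the state.
- status.state(): the state, without advancing time (a new reading comes with each control period).
- vision.grab_frame(name): name is "scene" or "top" or "wrist"; returns (picture, depth): 384x512x3 uint8, red, green, blue; 384x512 float32, m along the optical axis (not along the pixel's ray), 0 where there is no reading.
- vision.get_calibration(name): a dict with "camera_matrix" (3x3 intrinsics, pixels), "k1" (the pictures are not rectified: a ray, as slopes to the right and down, at radius r is drawn at 1 + k1 r^2 times it, then the intrinsics apply), "R" (3x3) and "t" (3): a world point X has camera coordinates R X + t. Camera axes: x right, y down, z forward; pixel columns grow to the right and rows downward; lengths in m; the calibration is good to about 2 mm. A picture is of the moment at which its call begins: read the wrist's pose just before it. get_calibration takes no time and is no camera call; for the wrist camera it gives the pose at the moment of the call.
- order.job_done(): hands the job in, once; it reports no verdict.
Trained networks look in the newest picture that a camera, given by its name, has taken for a name from the list of things; names that differ only in an ending like _2 or _b are one class to them, and where a whole thing is asked for, a point or a joint stands for the part that bears it (a point fixed in the world has none). Each returns a list of dicts, best first, with "confidence" (0 to 1); they miss things now and then, are a little off and sometimes report something else, mostly with a low value. They report only what shows in the picture. A call takes as long as a camera call. They do not tell look-alikes from the thing itself.
- regions_of(camera, name): "region" (384x512 bool, what is visible of it) and "extent" ([centre column, centre row, width, height] in pixels, round what is visible of it).
The state is a dict: "time": time; "joint_pos": joint angles; "joint_vel": joint speeds; "joint_efforts": joint torques, N m; "tool_pos": TCP position; "tool_rot": TCP orientation; "contact_force": force on the tool from outside, world axes, zero at the start; "ft_torque": the same for the moment, N m; "gripper_width": opening from 0.0 (shut) to 1.0 (fully open).
Only numpy, scipy, OpenCV 4.12 (cv2) and the standard library are available. Lean on these libraries where they do the work, as an engineer would, in place of code of your own. Each camera call takes 0.05 s, during which the arm holds its last target. There are 200 camera calls.

## Working session

There is one attempt and no reset: what is moved stays moved. The work goes in short steps, Python scripts to look and compute and a shell command to move; the robot and the scene stay as the last step left them, time stands still between calls to the robot, and variables do not carry over. Pictures are saved under pics/ and viewed, on a budget of 10 in all, crops included, one or two more only if the job needs it, and the job is handed in when it is done.

```bash
mkdir -p pics; ls
cat > h.py <<'E'
import numpy as np, cv2, json
from plant import status, vision, order, regions_of, manip
def grab(n):
    c=vision.get_calibration(n); p,d=vision.grab_frame(n); return p,d,c
def pts(d,c,mask=None):
    K=np.array(c["camera_matrix"]);k1=c["k1"]
    v,u=np.nonzero((d>0)&(mask if mask is not None else True))
    X=ray(u,v,c)*d[v,u][:,None]
    return (X-np.array(c["t"]))@np.array(c["R"]),u,v
def ray(u,v,c):
    K=np.array(c["camera_matrix"]);D=np.array([c["k1"],0,0,0,0.])
    uv=np.stack([np.atleast_1d(u),np.atleast_1d(v)],-1).astype(float)[:,None]
    x=cv2.undistortPoints(uv,K,D)[:,0]
    return np.c_[x,np.ones(len(x))]
def proj(X,c):
    K=np.array(c["camera_matrix"]);D=np.array([c["k1"],0,0,0,0.])
    return cv2.projectPoints(np.atleast_2d(X).astype(float),cv2.Rodrigues(np.array(c["R"]))[0],np.array(c["t"],float),K,D)[0][:,0]
def save(n,p): cv2.imwrite(n,p[:,:,::-1])
E
python3 - <<'E'
from h import *
s=status.state(); print({k:np.round(v,3) for k,v in s.items()}, manip.tcp_to_grasp)
ims=[]
for n in ["scene","top"]:
    p,d,c=grab(n); ims.append(p)
    print(n,"cam pos",np.round(-np.array(c["R"]).T@np.array(c["t"]),3))
    for t in ["hook","stand","block","tin","knob","call_unit"]:
        for r in regions_of(n,t):
            X,_,_=pts(d,c,r["region"])
            if len(X): print(t,round(r["confidence"],2),np.round(r["extent"]),len(X),"med",np.round(np.median(X,0),3),"lo",np.round(np.percentile(X,2,0),3),"hi",np.round(np.percentile(X,98,0),3))
    save(f"pics/{n}0.png",p)
E
```

```text
pics
{'time': np.float64(0.0), 'joint_pos': array([ 1.096,  0.053,  1.614, -0.   ,  1.476, -0.119]), 'joint_vel': array([-0.001, -0.   ,  0.001,  0.001,  0.   , -0.   ]), 'joint_efforts': array([ 0.0000e+00, -3.9371e+01, -3.7017e+01, -0.0000e+00,  7.0000e-03,
       -0.0000e+00]), 'tool_pos': array([0.217, 0.585, 0.23 ]), 'tool_rot': array([-0.   ,  0.177,  0.984, -0.001]), 'contact_force': array([ 0.182, -0.425,  0.079]), 'ft_torque': array([ 0.03 , -0.055,  0.033]), 'gripper_width': np.float64(0.997)} -0.0187
scene cam pos [ 0.027 -0.739  0.59 ]
hook 0.81 [371. 225.  28. 116.] 916 med [ 0.604 -0.319  0.185] lo [ 0.592 -0.331  0.009] hi [ 0.63  -0.286  0.298]
hook 0.68 [258. 222.  31. 117.] 1334 med [ 0.401 -0.171  0.205] lo [ 0.373 -0.187  0.002] hi [ 0.427 -0.141  0.297]
hook 0.61 [308. 220.  20.  63.] 511 med [ 0.516 -0.196  0.152] lo [ 0.504 -0.201  0.   ] hi [0.754 0.08  0.22 ]
stand 0.66 [198. 164.  34.  59.] 715 med [0.454 0.364 0.018] lo [0.417 0.303 0.   ] hi [0.543 0.559 0.194]
stand 0.57 [223. 185.  35.  70.] 759 med [0.461 0.159 0.018] lo [0.427 0.114 0.   ] hi [0.545 0.
[... 567 characters left out ...]
53 -0.001] hi [ 0.655 -0.278  0.299]
hook 0.46 [209. 204.  38.   4.] 160 med [0.5   0.197 0.012] lo [0.493 0.122 0.002] hi [0.512 0.245 0.019]
stand 0.62 [209. 204.  36.   4.] 151 med [0.5   0.2   0.012] lo [ 0.492  0.136 -0.   ] hi [0.512 0.246 0.019]
block 0.81 [314. 193.  19.  22.] 226 med [ 0.515 -0.178  0.053] lo [ 0.49  -0.218  0.001] hi [ 0.546 -0.159  0.061]
tin 0.79 [217. 184.  17.  19.] 242 med [0.564 0.15  0.04 ] lo [0.538 0.125 0.015] hi [0.592 0.179 0.047]
tin 0.65 [311. 175.   5.   8.] 52 med [ 0.598 -0.187  0.027] lo [ 0.585 -0.199  0.015] hi [ 0.609 -0.175  0.035]
knob 0.52 [310. 176.   9.  10.] 48 med [ 0.598 -0.187  0.028] lo [ 0.585 -0.199  0.015] hi [ 0.609 -0.174  0.035]
```

Run:
```python
import cv2
a=cv2.imread("pics/scene0.png");b=cv2.imread("pics/top0.png")
A=cv2.resize(a[110:330,150:420],(800,int(220*800/270)))[:600]
B=cv2.resize(b[110:290,130:400],(800,int(180*800/270)))
cv2.imwrite("pics/a.png",A);cv2.imwrite("pics/b.png",B)
```

```text
(no output)
```

View pics/a.png

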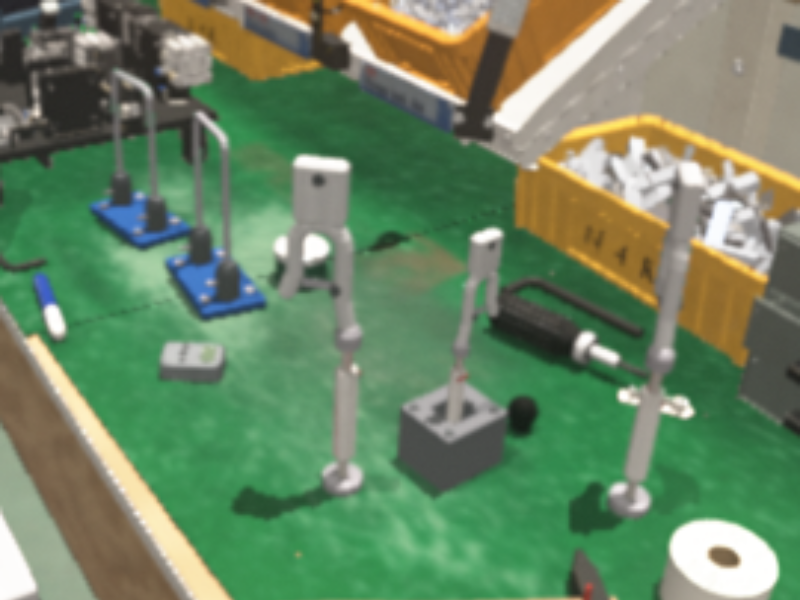

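View pics/b.png

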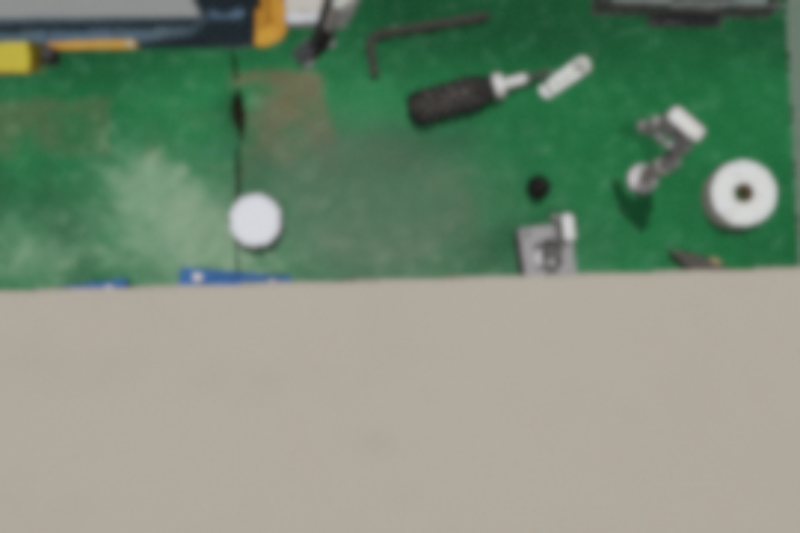

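Scene crop: the small hook stands in the grey block (crop 470,330), with two bigger hooks on the bench (340 and 640). The nearer stand is at crop (215,230) and a look-alike is at (135,190). In the top view a beige occluder hides the lower half. I'll find its height and take rough poses from the scene depth.

Run:
```python
from h import *
for n in ["top","scene","wrist"]:
    p,d,c=grab(n)
    X,u,v=pts(d,c)
    col=p[v,u].astype(int)
    if n=="top":
        m=v>220; print("occl z",np.percentile(X[m],[1,50,99],axis=0).round(3), "x edge", np.round(X[m&(v<240)].mean(0),3))
    if n=="scene":
        hi=(X[:,2]>0.33); print("high pts",hi.sum(),np.percentile(X[hi],[1,50,99],axis=0).round(3) if hi.any() else "")
    blue=(col[:,2]>col[:,0]+50)&(col[:,2]>col[:,1]+30)&(X[:,2]>0.003)&(X[:,2]<0.03)&(X[:,0]<0.7)
    for y0,y1 in [(0.05,0.27),(0.27,0.5)]:
        b=blue&(X[:,1]>y0)&(X[:,1]<y1)
        if b.sum()>20: print(n,"blue",b.sum(),cv2.minAreaRect((X[b,:2]*1000).astype(np.float32)),np.median(X[b,2]).round(3))
    t=(abs(X[:,0]-0.51)<0.06)&(abs(X[:,1]+0.19)<0.06)&(X[:,2]>0.175)&(X[:,2]<0.24)
    if t.sum()>5: print(n,"tab",t.sum(),cv2.minAreaRect((X[t,:2]*1000).astype(np.float32)),X[t].mean(0).round(3),X[t,2].max())
    b=(X[:,0]>0.38)&(X[:,0]<0.55)&(X[:,1]>0.07)&(X[:,1]<0.27)&(X[:,2]>0.17)&(X[:,2]<0.21)
    if b.sum()>5: print(n,"bar",b.sum(),cv2.minAreaRect((X[b,:2]*1000).astype(np.float32)),X[b].mean(0).round(3),X[b,2].max())
save("pics/w0.png",p)
```

```text
occl z [[ 0.366 -0.053  1.395]
 [ 0.383  0.031  1.427]
 [ 0.409  0.116  1.449]] x edge [0.405 0.029 1.398]
top blue 75 ((499.8554382324219, 194.88238525390625), (96.8722915649414, 14.551780700683594), 88.24494934082031) 0.012
top tab 55 ((530.2899169921875, -190.32945251464844), (31.88850212097168, 12.733856201171875), 2.047213315963745) [ 0.529 -0.188  0.208] 0.22145341102931074
high pts 41173 [[-0.146 -0.304  0.333]
 [ 1.103  0.268  0.499]
 [ 1.212  2.352  0.676]]
scene blue 321 ((389.44293212890625, 187.99209594726562), (134.73316955566406, 225.82310485839844), 82.52471160888672) 0.013
scene blue 223 ((384.92718505859375, 356.07794189453125), (209.3860626220703, 134.1551055908203), 9.768930435180664) 0.013
scene tab 189 ((526.03857421875, -194.01495361328125), (13.447317123413086, 31.35963249206543), 89.06698608398438) [ 0.524 -0.196  0.201] 0.22201977011947777
scene bar 66 ((465.9831848144531, 177.79148864746094), (95.91617584228516, 7.8598175048828125), 83.3973159790039) [0.464 0.169 0.189] 0.20110716221376831
wrist blue 932 ((392.2313537597656, 234.85067749023438), (89.29510498046875, 210.90151977539062), 53.01565933227539) 0.012
wrist blue 40 ((289.4513854980469, 277.60595703125), (14.923959732055664, 3.613068103790283), 75.06930541992188) 0.011
```

```bash
cat >> h.py <<'E'
from scipy.spatial.transform import Rotation as Ro
def R_tool(s): q=np.array(s["tool_rot"]); return Ro.from_quat(q[[1,2,3,0]]).as_matrix()
def go(xyz,ydir=None):
    """rows values for TCP target xyz (world m), tool y along ydir deg (world angle)"""
    s=status.state(); R=R_tool(s); d=R.T@(np.array(xyz)-s["tool_pos"])*1000
    y=0
    if ydir is not None:
        a=np.deg2rad(ydir); t=R.T@np.array([np.cos(a),np.sin(a),0]); y=np.rad2deg(np.arctan2(-t[0],t[1])); y=(y+90)%180-90
    print("tx,ty,tz,yaw",np.round(d,1),round(float(y),1),"now",np.round(s["tool_pos"],4),"t",round(float(s["time"]),2))
E
python3 - <<'E'
from h import *
c=vision.get_calibration("wrist");s=status.state();R=R_tool(s)
C=-np.array(c["R"]).T@np.array(c["t"]); print("cam in tool",R.T@(C-s["tool_pos"]), R.T@np.array(c["R"]).T)
go([0.40,0.18,0.40],90)
go([0.218,0.586,0.40],90)
E
```

```text
cam in tool [ 6.64033543e-02  1.73734865e-05 -1.42049497e-01] [[-1.78584402e-05 -9.66101017e-01 -2.58164335e-01]
 [ 9.99997303e-01  5.82263782e-04 -2.24811853e-03]
 [ 2.32222934e-03 -2.58163679e-01  9.66098402e-01]]
tx,ty,tz,yaw [-312.3 -316.9 -168.7] -20.4 now [0.2177 0.5859 0.2313] t 0.85
tx,ty,tz,yaw [  -0.2    0.2 -168.7] -20.4 now [0.2177 0.5859 0.2313] t 0.85
```

```bash
python3 - <<'E'
import cv2
cv2.imwrite("pics/w0.png",cv2.imread("pics/w0.png"))
E
python3 -m crank '[0,0,-50,0,100, -10,-15,-90,0,100, -35,-40,-130,0,100, -65,-70,-165,-5,100, -100,-105,-169,-10,100, -135,-140,-169,-15,100, -170,-175,-169,-20,100, -205,-210,-169,-20.4,100, -240,-245,-169,-20.4,100, -275,-280,-169,-20.4,100]'
python3 - <<'E'
from h import *
go([0.42,0.17,0.40],90)
E
```

```text
time: 1.85
tool_pos: [0.3765, 0.2295, 0.4006]
tool_rot: [0.001, -0.0, 1.0, 0.0]
contact_force: [1.0, 1.1, -0.3]
gripper_width: 1.001
tx,ty,tz,yaw [-43.4 -59.5   0.7] 0.0 now [0.3765 0.2295 0.4006] t 1.85
```

```bash
python3 -m crank '[-20,-25,0,0,100, -40,-55,0,0,100, -43,-60,0,0,100, -43,-60,0,0,100, -43,-60,0,0,100, -43,-60,0,0,100, -43,-60,0,0,100, -43,-60,0,0,100, -43,-60,0,0,60, -43,-60,0,0,60]'
python3 - <<'E'
from h import *
p,d,c=grab("wrist"); save("pics/w1.png",p)
X,u,v=pts(d,c); col=p[v,u].astype(int)
print(status.state()["tool_pos"])
blue=(col[:,2]>col[:,0]+40)&(col[:,2]>col[:,1]+20)&(X[:,2]>0.006)&(X[:,2]<0.02)
for lo,hi in[(0.05,0.27)]:
    b=blue&(X[:,1]>lo)&(X[:,1]<hi)&(X[:,0]<0.56)&(X[:,0]>0.35); print("base",b.sum(),cv2.minAreaRect((X[b,:2]*1000).astype(np.float32)),X[b].min(0),X[b].max(0))
b=(X[:,0]>0.38)&(X[:,0]<0.55)&(X[:,1]>0.1)&(X[:,1]<0.24)&(X[:,2]>0.17)&(X[:,2]<0.215)
Y=X[b]; print("bar",b.sum(),Y.min(0),Y.max(0)); 
f=cv2.fitLine((Y*1000).astype(np.float32),cv2.DIST_HUBER,0,.01,.01).ravel(); print(f, np.median(Y,0))
go([0.53,-0.19,0.36],90)
E
```

```text
time: 2.85
tool_pos: [0.4192, 0.1715, 0.4003]
tool_rot: [0.0, -0.0, 1.0, 0.0]
contact_force: [-0.2, -0.0, -0.6]
gripper_width: 0.69
[0.419192   0.1714368  0.40031011]
base 1790 ((466.8153991699219, 180.59561157226562), (134.08773803710938, 74.4463882446289), 83.56646728515625) [0.42409962 0.11074515 0.00803319] [0.51034943 0.24926093 0.01836121]
bar 447 [0.4576414  0.13283366 0.17011121] [0.47486432 0.2286563  0.19960579]
[1.19077235e-01 9.92834330e-01 1.00326585e-02 4.65822723e+02
 1.81113998e+02 1.96468643e+02] [0.46600341 0.17967441 0.1967395 ]
tx,ty,tz,yaw [-110.6 -361.5   40.3] 0.0 now [0.4192 0.1714 0.4003] t 2.9
```

View pics/w1.png

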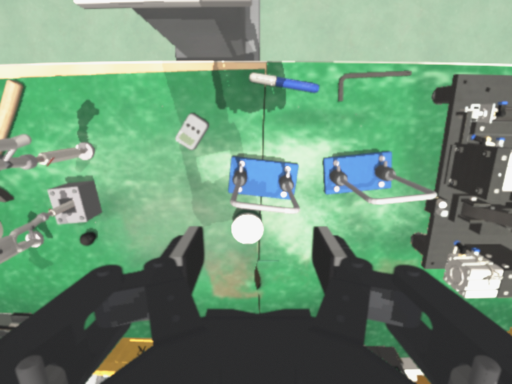

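The wrist view shows the wanted stand's base at (264,178) and its bar at (265,207), with the look-alike to the right. The base fit gives (0.467, 0.181), 134 x 74 mm, bar at about 83.4°, and the bar fit agrees. Next, above the hook.

```bash
python3 -m crank '[-12,-40,5,0,60, -25,-85,10,0,60, -38,-130,15,0,60, -50,-175,15,0,60, -62,-220,15,0,60, -75,-265,15,0,60, -88,-310,15,0,60, -100,-350,15,0,60, -75,-361,20,0,60, -75,-361,20,0,60]'
python3 - <<'E'
from h import *
p,d,c=grab("wrist"); save("pics/w2.png",p)
X,u,v=pts(d,c); col=p[v,u].astype(int)
print(status.state()["tool_pos"])
t=(abs(X[:,0]-0.53)<0.05)&(abs(X[:,1]+0.19)<0.05)&(X[:,2]>0.205)&(X[:,2]<0.23)
Y=X[t]; print("tabtop",t.sum(),cv2.minAreaRect((Y[:,:2]*1000).astype(np.float32)),Y.mean(0),np.percentile(Y[:,2],[5,50,95]))
for z0,z1 in [(0.17,0.205),(0.06,0.14),(0.048,0.06)]:
    t=(abs(X[:,0]-0.52)<0.06)&(abs(X[:,1]+0.19)<0.06)&(X[:,2]>z0)&(X[:,2]<z1)
    if t.sum()>5: print(z0,t.sum(),cv2.minAreaRect((X[t,:2]*1000).astype(np.float32)),X[t].mean(0))
for r in regions_of("wrist","hook"):
    Z,_,_=pts(d,c,r["region"]); print(r["confidence"],r["extent"],Z.mean(0),Z[:,2].max())
E
```

```text
time: 3.9
tool_pos: [0.4931, -0.1916, 0.3786]
tool_rot: [-0.002, 0.002, 1.0, 0.001]
contact_force: [0.2, 0.1, -0.4]
gripper_width: 0.599
[ 0.4938632  -0.19056422  0.37962343]
tabtop 245 ((526.8001708984375, -192.57269287109375), (11.943307876586914, 27.69869613647461), 89.90435791015625) [ 0.52544709 -0.19256166  0.21696387] [0.21130649 0.21770005 0.21911223]
0.17 76 ((513.2613525390625, -192.65380859375), (11.677655220031738, 6.801731586456299), 79.52001190185547) [ 0.51311822 -0.19356398  0.1869359 ]
0.06 104 ((508.0308837890625, -194.557373046875), (10.450398445129395, 12.967321395874023), 7.324629306793213) [ 0.50653846 -0.19444511  0.11052602]
0.048 1032 ((510.0287170410156, -194.72731018066406), (70.26730346679688, 60.226802825927734), 5.650452613830566) [ 0.50655449 -0.19464883  0.05420142]
0.85 [172.5, 268.4, 61.4, 133.1] [ 0.60165126 -0.31371837  0.11935503] 0.4090712493021421
0.74 [291.6, 86.3, 70.5, 67.8] [ 0.3992928  -0.16154924  0.25383437] 0.29727467794829227
```

View pics/w2.png

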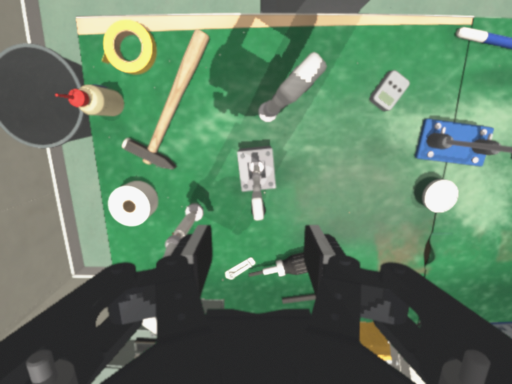

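Tab top centre is (0.527, -0.193, 0.2185), which matches 15+204 mm. The rectangle is 12x27.7 mm, aligned with world x, and the nose points to +x (image: gauge 256,165, tab 258,208). I'll go above it and descend.

```bash
python3 -c "
from h import *
go([0.5268,-0.1926,0.188],90)"; python3 -m crank '[-32,2,0,0,60, -32,2,0,0,60, -32,2,30,0,60, -32,2,65,0,60, -32,2,95,0,60, -32,2,110,0,60, -32,2,110,0,60, -32,2,110,0,60, -32,2,110,0,60, -32,2,110,0,60]'
python3 - <<'E'
from h import *
p,d,c=grab("wrist"); save("pics/w3.png",p)
X,u,v=pts(d,c)
t=(abs(X[:,0]-0.53)<0.03)&(abs(X[:,1]+0.19)<0.03)&(X[:,2]>0.209)&(X[:,2]<0.23)
Y=X[t]
if t.sum()>10: print("tabtop",t.sum(),cv2.minAreaRect((Y[:,:2]*1000).astype(np.float32)),Y.mean(0),np.percentile(Y[:,2],[5,50,95]))
go([0.5268,-0.1926,0.188],90); print(status.state()["contact_force"])
E
```

```text
tx,ty,tz,yaw [-32.4  -2.8 192.3] -0.0 now [ 0.4943 -0.1899  0.3803] t 4.0
time: 5.0
tool_pos: [0.5272, -0.1881, 0.2726]
tool_rot: [0.002, -0.0, 1.0, -0.001]
contact_force: [0.2, -0.4, 0.5]
gripper_width: 0.602
tabtop 563 ((527.21826171875, -192.3073272705078), (27.564531326293945, 13.21385383605957), 4.798640727996826) [ 0.52600814 -0.19217701  0.21734424] [0.21301798 0.21779942 0.21910738]
tx,ty,tz,yaw [ 0.4 -4.4 84.2] 0.0 now [ 0.527  -0.188   0.2722] t 5.05
[-0.21414885  0.33845272  0.85292344]
```

View pics/w3.png

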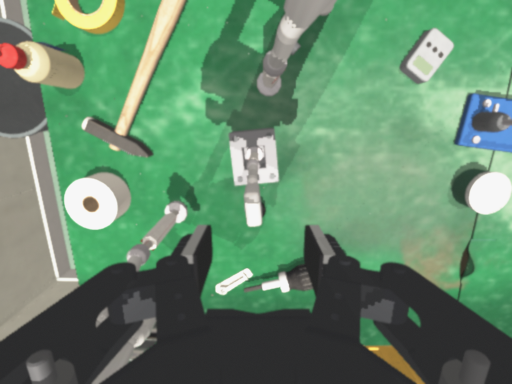

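The tab is centred ahead at (253,212). The closer fit gives about 4.8° yaw, in line with the block at 5.6°. I'll align to that, descend and pinch.

```bash
python3 -m crank '[0,-4.4,0,-4.5,60, 0,-4.4,20,-4.5,60, 0,-4.4,45,-4.5,60, 0,-4.4,65,-4.5,60, 0,-4.4,78,-4.5,60, 0,-4.4,84,-4.5,60, 0,-4.4,84,-4.5,60, 0,-4.4,84,-4.5,60, 0,-4.4,84,-4.5,40, 0,-4.4,84,-4.5,25]' && python3 -m crank '[0,0,0,0,10, 0,0,0,0,0, 0,0,0,0,0, 0,0,0,0,0, 0,0,0,0,0, 0,0,0,0,0, 0,0,0,0,0, 0,0,0,0,0, 0,0,0,0,0, 0,0,0,0,0]'
```

```text
time: 6.05
tool_pos: [0.5269, -0.1924, 0.1875]
tool_rot: [0.001, -0.039, 0.999, -0.0]
contact_force: [-0.4, 0.4, 0.4]
gripper_width: 0.269
time: 7.05
tool_pos: [0.5269, -0.1924, 0.1873]
tool_rot: [0.001, -0.039, 0.999, -0.0]
contact_force: [0.1, -1.0, 5.3]
gripper_width: 0.132
```

```bash
python3 -m crank '[0,0,-3,0,0, 0,0,-8,0,0, 0,0,-16,0,0, 0,0,-26,0,0, 0,0,-38,0,0, 0,0,-50,0,0, 0,0,-62,0,0, 0,0,-72,0,0, 0,0,-75,0,0, 0,0,-75,0,0]'
python3 - <<'E'
from h import *
p,d,c=grab("scene"); save("pics/s1.png",p)
X,u,v=pts(d,c)
t=(abs(X[:,0]-0.515)<0.06)&(abs(X[:,1]+0.195)<0.05)&(X[:,2]>0.062)
print(t.sum())
for a,b in [(0.07,0.09),(0.09,0.13),(0.13,0.18),(0.18,0.22),(0.22,0.25)]:
    m=t&(X[:,2]>a)&(X[:,2]<b)
    if m.sum(): print(a,m.sum(),np.median(X[m],0).round(4))
b=p[130:330,200:400]; save("pics/s1c.png",cv2.resize(b,(600,600)))
print(status.state()["contact_force"],status.state()["gripper_width"])
# bar z etc
th=np.array([0.4665,0.181,0.19]); hx=np.array([np.cos(np.deg2rad(-6.6)),np.sin(np.deg2rad(-6.6)),0])
for h,o in [(0.06,-0.06),(0.06,0)]: go(th+hx*o+[0,0,h+0.013],83.4)
E
```

```text
time: 8.05
tool_pos: [0.5266, -0.1922, 0.2622]
tool_rot: [0.001, -0.039, 0.999, -0.0]
contact_force: [0.6, -0.5, -2.6]
gripper_width: 0.128
5021
0.09 92 [ 0.5076 -0.1975  0.0982]
0.13 103 [ 0.5081 -0.1972  0.1562]
0.18 76 [ 0.5095 -0.1967  0.2025]
0.22 109 [ 0.5193 -0.1953  0.2338]
[-0.05028133  0.49506824 -2.11307073] 0.13098757809682393
tx,ty,tz,yaw [ 89.2 388.2  -1.7] 11.1 now [ 0.5263 -0.1921  0.2613] t 8.1
tx,ty,tz,yaw [ 30.3 376.6  -1.7] 11.1 now [ 0.5263 -0.1921  0.2613] t 8.1
```

View pics/s1c.png

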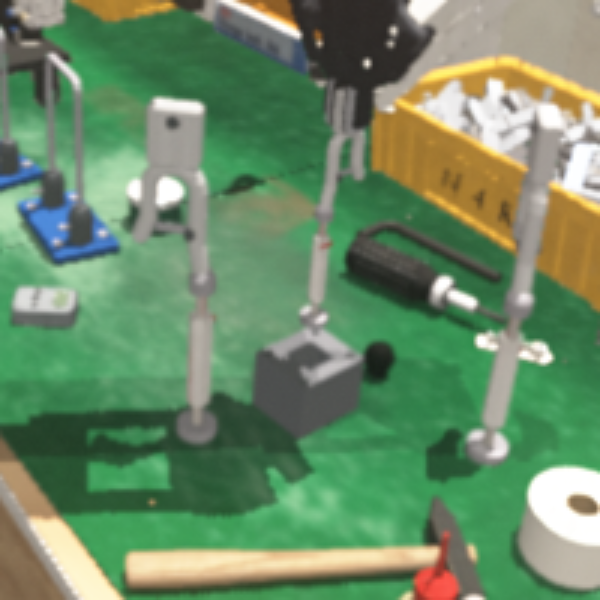

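The hook is out of the socket: gauge foot at (312,318), above the block, and it hangs upright. Now I'll carry it round to the robot side of the bar, clear of the big hook.

```bash
python3 -m crank '[0,15,-5,0,0, -3,45,-5,0,0, -7,85,-5,0,0, -10,125,-5,0,0, -14,165,-5,3,0, -14,200,-5,6,0, 5,235,-5,9,0, 35,258,-5,11.1,0, 65,276,-5,11.1,0, 95,290,-5,11.1,0]'; python3 -m crank '[0,0,0,0,0, 0,0,0,0,0, 0,0,0,0,0, 0,0,0,0,0, 0,0,0,0,0, 0,0,0,0,0, 0,0,0,0,0, 0,0,0,0,0, 0,0,0,0,0, 0,0,0,0,0]'
python3 - <<'E'
from h import *
th=np.array([0.4665,0.181,0.19]); hx=np.array([np.cos(np.deg2rad(-6.6)),np.sin(np.deg2rad(-6.6)),0])
for h,o in [(0.06,-0.06),(0.06,0)]: go(th+hx*o+[0,0,h+0.0123],83.4)
E
```

```text
time: 9.1
tool_pos: [0.4068, 0.0911, 0.2656]
tool_rot: [-0.001, 0.057, 0.998, 0.0]
contact_force: [-0.4, -0.5, -1.4]
gripper_width: 0.131
time: 10.1
tool_pos: [0.4088, 0.0895, 0.2663]
tool_rot: [-0.0, 0.057, 0.998, -0.0]
contact_force: [0.4, -0.7, -2.4]
gripper_width: 0.133
tx,ty,tz,yaw [13.2 97.5  4. ] 0.0 now [0.4088 0.0895 0.2663] t 10.1
tx,ty,tz,yaw [-46.8  97.5   4. ] 0.0 now [0.4088 0.0895 0.2663] t 10.1
```

```bash
python3 -m crank '[5,15,0,0,0, 13,40,0,0,0, 13,65,0,0,0, 13,85,0,0,0, 13,97.5,0,0,0, 13,97.5,0,0,0, 13,97.5,0,0,0, 13,97.5,0,0,0, 13,97.5,0,0,0, 13,97.5,0,0,0]'
python3 - <<'E'
from h import *
p,d,c=grab("wrist"); save("pics/w4.png",p)
X,u,v=pts(d,c)
b=(X[:,0]>0.43)&(X[:,0]<0.52)&(X[:,1]>0.14)&(X[:,1]<0.225)&(X[:,2]>0.17)&(X[:,2]<0.215)
Y=X[b]; print("bar",b.sum(),Y.min(0),Y.max(0)); 
if b.sum()>20:
    f=cv2.fitLine((Y*1000).astype(np.float32),cv2.DIST_HUBER,0,.01,.01).ravel(); print(f, np.median(Y,0), np.rad2deg(np.arctan2(f[1],f[0])))
s=status.state(); hx=-R_tool(s)[:,0]
t=(np.linalg.norm(X[:,:2]-s["tool_pos"][:2],axis=1)<0.03)
for a,bb in [(0.27,0.315),(0.24,0.27),(0.12,0.2),(0.07,0.11)]:
    m=t&(X[:,2]>a)&(X[:,2]<bb)
    if m.sum()>5: print(a,m.sum(),((X[m]-s["tool_pos"])@np.c_[hx,R_tool(s)[:,1]]*1000).min(0).round(1),((X[m]-s["tool_pos"])@np.c_[hx,R_tool(s)[:,1]]*1000).max(0).round(1))
E
```

```text
time: 11.1
tool_pos: [0.4072, 0.1874, 0.2664]
tool_rot: [0.0, 0.058, 0.998, -0.0]
contact_force: [-0.1, -0.4, -2.0]
gripper_width: 0.13
bar 6 [0.46825185 0.22367617 0.17011199] [0.46976387 0.22497892 0.17486545]
0.27 4789 [-15.6 -27.4] [15.6 27.1]
0.24 361 [-17.3 -11.9] [-10.   11.5]
0.12 203 [-24.1  -7.3] [-13.    6.5]
0.07 198 [-29.  -11.6] [-8.5 10.2]
```

View pics/w4.png

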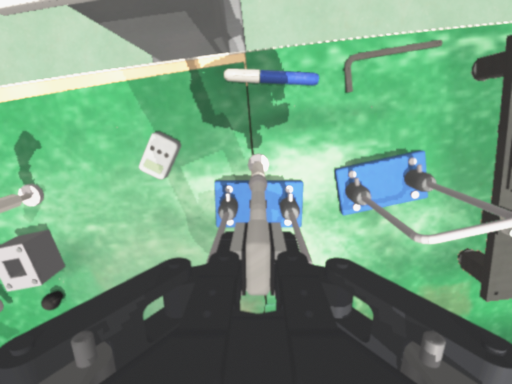

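The foot spans -29 to -8.5 mm from the TCP, so the throat lies under the TCP as expected. The bow legs (222,240) and (296,235) sit symmetrically about the hook at 258. Now over the bar.

```bash
python3 -m crank '[-5,0,0,0,0, -15,0,0,0,0, -28,0,0,0,0, -42,0,0,0,0, -53,0,0,0,0, -60,0,0,0,0, -60,0,0,0,0, -60,0,0,0,0, -60,0,0,0,0, -60,0,0,0,0]'
python3 - <<'E'
from h import *
p,d,c=grab("scene")
s=status.state(); hx=-R_tool(s)[:,0]; T=s["tool_pos"]-[0,0,0.0123]
print(s["tool_pos"],s["contact_force"])
print("throat px",proj(T,c)); 
X,u,v=pts(d,c); L=(X-T)@np.c_[hx,R_tool(s)[:,1],[0,0,1]]*1000
for a,b in [(-110,-75),(-60,-45),(-30,-20),(-15,-5)]:
    m=(abs(L[:,0])<30)&(abs(L[:,1])<25)&(L[:,2]>a)&(L[:,2]<b)
    print(a,m.sum(),L[m].min(0).round(1),L[m].max(0).round(1))
u0,v0=proj(T,c)[0].astype(int)
cr=p[v0-50:v0+70,u0-60:u0+60]; save("pics/s2c.png",cv2.resize(cr,(600,600),interpolation=cv2.INTER_CUBIC))
E
```

```text
time: 12.15
tool_pos: [0.4664, 0.1811, 0.2664]
tool_rot: [0.0, 0.057, 0.998, 0.0]
contact_force: [-0.3, -0.0, -1.9]
gripper_width: 0.13
[0.46640749 0.18112044 0.26639094] [ 0.11840508 -0.57096462 -1.45457154]
throat px [[219.47795696 134.28623275]]
-110 46 [ -24.    -8.3 -109.9] [-10.7   3.7 -76.9]
-60 35 [-23.8 -19.  -59.3] [  2.1  21.5 -46.2]
-30 28 [-17.3  -7.5 -29. ] [ 19.6   2.9 -20.1]
-15 26 [-18.3  -7.4 -15. ] [16.8  4.1 -5.1]
```

View pics/s2c.png

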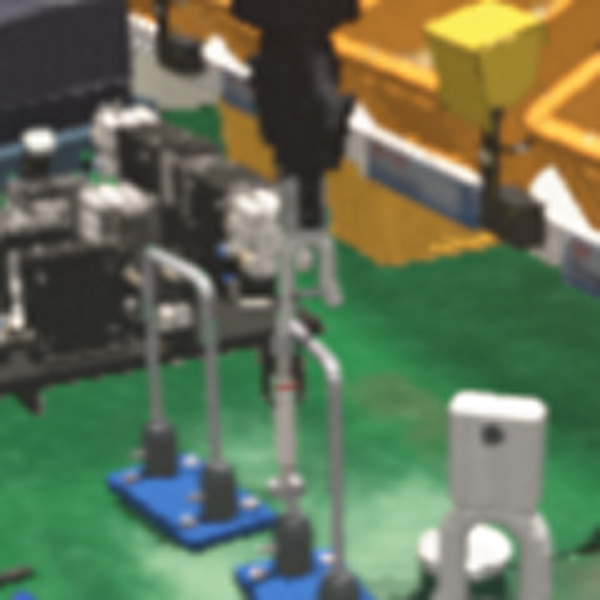

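The hook mouth, nose at (335,295), sits over the bar, which runs (300,330) to (330,370). Throat is about 64 mm above the nominal bar. Descending and feeling for the gate.

```bash
python3 -m crank '[0,0,3,0,0, 0,0,8,0,0, 0,0,13,0,0, 0,0,18,0,0, 0,0,21,0,0, 0,0,22,0,0, 0,0,22,0,0, 0,0,22,0,0, 0,0,22,0,0, 0,0,22,0,0]'; python3 -m crank '[0,0,0.5,0,0, 0,0,1,0,0, 0,0,1.5,0,0, 0,0,2,0,0, 0,0,2.5,0,0, 0,0,3,0,0, 0,0,3.5,0,0, 0,0,4,0,0, 0,0,4,0,0, 0,0,4,0,0]'; python3 -m crank '[0,0,0.5,0,0, 0,0,1,0,0, 0,0,1.5,0,0, 0,0,2,0,0, 0,0,2.5,0,0, 0,0,3,0,0, 0,0,3.5,0,0, 0,0,4,0,0, 0,0,4,0,0, 0,0,4,0,0]'
```

```text
time: 13.2
tool_pos: [0.4668, 0.1811, 0.2446]
tool_rot: [0.0, 0.057, 0.998, 0.0]
contact_force: [0.6, -0.8, -2.2]
gripper_width: 0.133
time: 14.2
tool_pos: [0.4667, 0.181, 0.2405]
tool_rot: [0.0, 0.057, 0.998, 0.0]
contact_force: [-0.1, 0.6, -1.1]
gripper_width: 0.131
time: 15.2
tool_pos: [0.4667, 0.1811, 0.2363]
tool_rot: [0.0, 0.057, 0.998, 0.0]
contact_force: [-3.1, -0.4, 4.7]
gripper_width: 0.131
```

```bash
python3 -m crank '[0,0,0.5,0,0, 0,0,1,0,0, 0,0,1.5,0,0, 0,0,2,0,0, 0,0,2.5,0,0, 0,0,3,0,0, 0,0,3,0,0, 0,0,3,0,0, 0,0,3,0,0, 0,0,3,0,0]'; python3 -c "
from h import *
s=status.state();print(s['ft_torque'],s['tool_pos'],s['contact_force'])"
```

```text
time: 16.2
tool_pos: [0.4671, 0.181, 0.2339]
tool_rot: [0.001, 0.057, 0.998, 0.0]
contact_force: [-1.5, 0.1, 5.9]
gripper_width: 0.129
[-0.0505197   0.42467969 -0.00170133] [0.46710802 0.18102095 0.23386   ] [-1.4571738   0.09624704  5.86066685]
```

```bash
python3 -m crank '[0,0,0.5,0,0, 0,0,1,0,0, 0,0,1.5,0,0, 0,0,2,0,0, 0,0,2.5,0,0, 0,0,3,0,0, 0,0,3.5,0,0, 0,0,4,0,0, 0,0,4,0,0, 0,0,4,0,0]';  python3 -m crank '[0,0,0.5,0,0, 0,0,1,0,0, 0,0,1.5,0,0, 0,0,2,0,0, 0,0,2.5,0,0, 0,0,3,0,0, 0,0,3.5,0,0, 0,0,4,0,0, 0,0,4,0,0, 0,0,4,0,0]'
```

```text
time: 17.2
tool_pos: [0.4668, 0.1814, 0.2298]
tool_rot: [0.0, 0.057, 0.998, 0.0]
contact_force: [-2.4, 0.2, 6.4]
gripper_width: 0.131
time: 18.2
tool_pos: [0.4663, 0.181, 0.2248]
tool_rot: [-0.001, 0.057, 0.998, -0.0]
contact_force: [-3.8, 0.0, 2.0]
gripper_width: 0.129
```

```bash
python3 -m crank '[0,0,1,0,0, 0,0,2,0,0, 0,0,3,0,0, 0,0,4,0,0, 0,0,5,0,0, 0,0,6,0,0, 0,0,7,0,0, 0,0,8,0,0, 0,0,8,0,0, 0,0,8,0,0]';  python3 -m crank '[0,0,0.5,0,0, 0,0,1,0,0, 0,0,1.5,0,0, 0,0,2,0,0, 0,0,2.5,0,0, 0,0,3,0,0, 0,0,3,0,0, 0,0,3,0,0, 0,0,3,0,0, 0,0,3,0,0]'
python3 - <<'E'
from h import *
print(status.state()["ft_torque"])
p,d,c=grab("scene"); T=status.state()["tool_pos"]
u0,v0=proj(T,c)[0].astype(int)
save("pics/s3c.png",cv2.resize(p[v0-30:v0+50,u0-40:u0+40],(600,600),interpolation=cv2.INTER_CUBIC))
E
```

```text
time: 19.2
tool_pos: [0.4656, 0.181, 0.2158]
tool_rot: [-0.002, 0.057, 0.998, -0.0]
contact_force: [-5.7, 0.3, -3.3]
gripper_width: 0.133
time: 20.2
tool_pos: [0.4673, 0.181, 0.2148]
tool_rot: [0.001, 0.058, 0.998, 0.0]
contact_force: [-0.3, 0.1, -1.7]
gripper_width: 0.13
[-0.02262934 -0.06363737  0.01650045]
```

View pics/s3c.png

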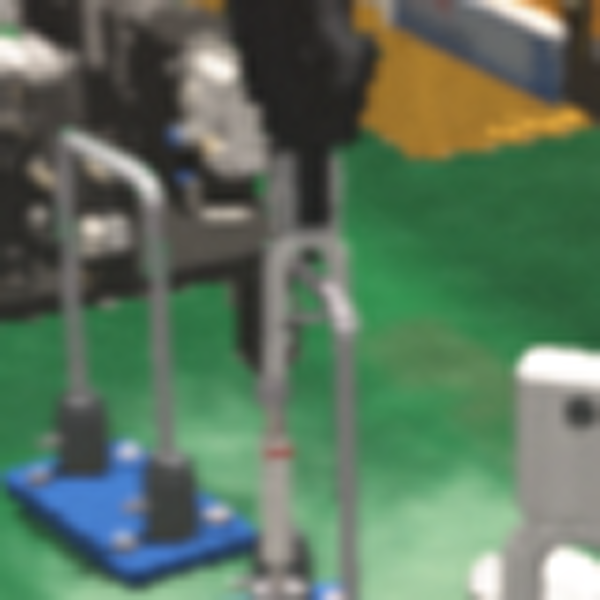

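The bar is inside the hook at (330,295) and the gate is level below it at (305,315). The force fell back to the hook's weight as the gate snapped, which puts the bar at z of about 0.198. Now the tug upwards: first most of the free travel, then small steps.

```bash
python3 -m crank '[0,0,-1.5,0,0, 0,0,-3,0,0, 0,0,-4.5,0,0, 0,0,-6,0,0, 0,0,-7.5,0,0, 0,0,-9,0,0, 0,0,-10,0,0, 0,0,-11,0,0, 0,0,-11.5,0,0, 0,0,-11.5,0,0]'; python3 -m crank '[0,0,-0.3,0,0, 0,0,-0.6,0,0, 0,0,-0.9,0,0, 0,0,-1.2,0,0, 0,0,-1.5,0,0, 0,0,-1.5,0,0, 0,0,-1.5,0,0, 0,0,-1.5,0,0, 0,0,-1.5,0,0, 0,0,-1.5,0,0]'
```

```text
time: 21.25
tool_pos: [0.4667, 0.181, 0.2259]
tool_rot: [0.0, 0.057, 0.998, 0.0]
contact_force: [0.9, 0.7, -1.8]
gripper_width: 0.133
time: 22.25
tool_pos: [0.4667, 0.181, 0.2273]
tool_rot: [-0.0, 0.057, 0.998, -0.0]
contact_force: [-0.2, 0.0, -1.2]
gripper_width: 0.134
```

```bash
python3 -m crank '[0,0,-0.3,0,0, 0,0,-0.6,0,0, 0,0,-0.9,0,0, 0,0,-1.2,0,0, 0,0,-1.5,0,0, 0,0,-1.5,0,0, 0,0,-1.5,0,0, 0,0,-1.5,0,0, 0,0,-1.5,0,0, 0,0,-1.5,0,0]'
```

```text
time: 23.25
tool_pos: [0.4665, 0.181, 0.2283]
tool_rot: [-0.0, 0.057, 0.998, -0.0]
contact_force: [1.6, 1.2, -6.6]
gripper_width: 0.135
```

```bash
python3 -m crank '[0,0,-0.2,0,0, 0,0,-0.4,0,0, 0,0,-0.6,0,0, 0,0,-0.8,0,0, 0,0,-0.8,0,0, 0,0,-0.8,0,0, 0,0,-0.8,0,0, 0,0,-0.8,0,0, 0,0,-0.8,0,0, 0,0,-0.8,0,0]'
```

```text
time: 24.25
tool_pos: [0.4664, 0.1809, 0.2289]
tool_rot: [-0.001, 0.057, 0.998, -0.0]
contact_force: [3.4, 1.2, -18.0]
gripper_width: 0.125
```

The shut gate holds. 16 N net is more than wanted, so I'll back off to about 10 N and hold.

```bash
python3 -m crank '[0,0,0.4,0,0, 0,0,0.4,0,0, 0,0,0.4,0,0, 0,0,0.4,0,0, 0,0,0.4,0,0, 0,0,0.4,0,0, 0,0,0.4,0,0, 0,0,0.4,0,0, 0,0,0.4,0,0, 0,0,0.4,0,0]'; python3 -c "
from h import *
print([status.state()['contact_force'].round(1).tolist() for _ in range(3)])"
```

```text
time: 25.25
tool_pos: [0.4665, 0.1809, 0.2289]
tool_rot: [-0.0, 0.057, 0.998, -0.0]
contact_force: [2.3, 0.8, -19.5]
gripper_width: 0.127
[[2.3, 0.8, -19.5], [2.3, 0.8, -19.5], [2.3, 0.8, -19.5]]
```

```bash
python3 -m crank '[0,0,0.3,0,0, 0,0,0.6,0,0, 0,0,0.6,0,0, 0,0,0.6,0,0, 0,0,0.6,0,0, 0,0,0.6,0,0, 0,0,0.6,0,0, 0,0,0.6,0,0, 0,0,0.6,0,0, 0,0,0.6,0,0]'
```

```text
time: 26.25
tool_pos: [0.4667, 0.181, 0.2288]
tool_rot: [-0.0, 0.057, 0.998, 0.0]
contact_force: [-0.6, 0.4, -15.6]
gripper_width: 0.134
```

```bash
python3 -m crank '[0,0,0.4,0,0, 0,0,0.4,0,0, 0,0,0.4,0,0, 0,0,0.4,0,0, 0,0,0.4,0,0, 0,0,0.4,0,0, 0,0,0.4,0,0, 0,0,0.4,0,0, 0,0,0.4,0,0, 0,0,0.4,0,0]'
```

```text
time: 27.25
tool_pos: [0.4668, 0.1811, 0.2285]
tool_rot: [0.0, 0.057, 0.998, 0.0]
contact_force: [-0.9, -0.2, -9.8]
gripper_width: 0.13
```

```bash
python3 -m crank '[0,0,-0.15,0,0, 0,0,-0.15,0,0, 0,0,-0.15,0,0, 0,0,-0.15,0,0, 0,0,-0.15,0,0, 0,0,-0.15,0,0, 0,0,-0.15,0,0, 0,0,-0.15,0,0, 0,0,-0.15,0,0, 0,0,-0.15,0,0]'
```

```text
time: 28.25
tool_pos: [0.4668, 0.1811, 0.2285]
tool_rot: [0.0, 0.057, 0.998, 0.0]
contact_force: [-1.3, 0.3, -8.8]
gripper_width: 0.131
```

```bash
python3 -m crank '[0,0,-0.3,0,0, 0,0,-0.3,0,0, 0,0,-0.3,0,0, 0,0,-0.3,0,0, 0,0,-0.3,0,0, 0,0,-0.3,0,0, 0,0,-0.3,0,0, 0,0,-0.3,0,0, 0,0,-0.3,0,0, 0,0,-0.3,0,0]'
```

```text
time: 29.25
tool_pos: [0.4667, 0.181, 0.2286]
tool_rot: [0.0, 0.057, 0.998, 0.0]
contact_force: [0.0, 0.2, -11.3]
gripper_width: 0.131
```

About 9.4 N net and steady, and the gate holds. Lowering towards the crown.

```bash
python3 -m crank '[0,0,0.7,0,0, 0,0,2,0,0, 0,0,4,0,0, 0,0,6,0,0, 0,0,8,0,0, 0,0,10,0,0, 0,0,12,0,0, 0,0,14,0,0, 0,0,15.5,0,0, 0,0,16,0,0]'; python3 -m crank '[0,0,0.3,0,0, 0,0,0.6,0,0, 0,0,0.9,0,0, 0,0,1.2,0,0, 0,0,1.5,0,0, 0,0,1.5,0,0, 0,0,1.5,0,0, 0,0,1.5,0,0, 0,0,1.5,0,0, 0,0,1.5,0,0]'
```

```text
time: 30.25
tool_pos: [0.4666, 0.181, 0.2123]
tool_rot: [-0.0, 0.057, 0.998, -0.0]
contact_force: [-0.0, -0.4, -2.5]
gripper_width: 0.127
time: 31.25
tool_pos: [0.4667, 0.181, 0.2112]
tool_rot: [-0.0, 0.057, 0.998, -0.0]
contact_force: [-0.1, -0.4, -2.3]
gripper_width: 0.129
```

```bash
python3 -m crank '[0,0,0.2,0,0, 0,0,0.4,0,0, 0,0,0.6,0,0, 0,0,0.8,0,0, 0,0,0.8,0,0, 0,0,0.8,0,0, 0,0,0.8,0,0, 0,0,0.8,0,0, 0,0,0.8,0,0, 0,0,0.8,0,0]'
```

```text
time: 32.25
tool_pos: [0.4667, 0.181, 0.2104]
tool_rot: [0.0, 0.057, 0.998, 0.0]
contact_force: [0.4, 0.6, -1.8]
gripper_width: 0.131
```

```bash
python3 -m crank '[0,0,0.2,0,0, 0,0,0.4,0,0, 0,0,0.6,0,0, 0,0,0.8,0,0, 0,0,0.8,0,0, 0,0,0.8,0,0, 0,0,0.8,0,0, 0,0,0.8,0,0, 0,0,0.8,0,0, 0,0,0.8,0,0]'
```

```text
time: 33.25
tool_pos: [0.4667, 0.181, 0.2096]
tool_rot: [0.0, 0.057, 0.998, -0.0]
contact_force: [0.4, 0.3, -1.0]
gripper_width: 0.13
```

```bash
python3 -m crank '[0,0,0.1,0,0, 0,0,0.2,0,0, 0,0,0.3,0,0, 0,0,0.4,0,0, 0,0,0.5,0,0, 0,0,0.5,0,0, 0,0,0.5,0,0, 0,0,0.5,0,0, 0,0,0.5,0,0, 0,0,0.5,0,0]'
```

```text
time: 34.25
tool_pos: [0.4667, 0.181, 0.2091]
tool_rot: [-0.0, 0.057, 0.998, 0.0]
contact_force: [-0.7, -0.2, -1.6]
gripper_width: 0.13
```

```bash
python3 -m crank '[0,0,0.1,0,0, 0,0,0.2,0,0, 0,0,0.3,0,0, 0,0,0.4,0,0, 0,0,0.5,0,0, 0,0,0.5,0,0, 0,0,0.5,0,0, 0,0,0.5,0,0, 0,0,0.5,0,0, 0,0,0.5,0,0]'
```

```text
time: 35.25
tool_pos: [0.4667, 0.181, 0.2086]
tool_rot: [0.0, 0.057, 0.998, 0.0]
contact_force: [-0.5, 0.1, -1.7]
gripper_width: 0.13
```

```bash
python3 -m crank '[0,0,0.1,0,0, 0,0,0.2,0,0, 0,0,0.3,0,0, 0,0,0.4,0,0, 0,0,0.5,0,0, 0,0,0.5,0,0, 0,0,0.5,0,0, 0,0,0.5,0,0, 0,0,0.5,0,0, 0,0,0.5,0,0]'
```

```text
time: 36.25
tool_pos: [0.4667, 0.181, 0.2081]
tool_rot: [0.0, 0.057, 0.998, 0.0]
contact_force: [-0.2, 0.0, -2.2]
gripper_width: 0.126
```

```bash
python3 -m crank '[0,0,0.1,0,0, 0,0,0.2,0,0, 0,0,0.3,0,0, 0,0,0.4,0,0, 0,0,0.5,0,0, 0,0,0.6,0,0, 0,0,0.6,0,0, 0,0,0.6,0,0, 0,0,0.6,0,0, 0,0,0.6,0,0]'
```

```text
time: 37.25
tool_pos: [0.4667, 0.181, 0.2075]
tool_rot: [0.0, 0.057, 0.998, 0.0]
contact_force: [0.3, -0.1, -2.3]
gripper_width: 0.13
```

```bash
python3 -m crank '[0,0,0.1,0,0, 0,0,0.2,0,0, 0,0,0.3,0,0, 0,0,0.4,0,0, 0,0,0.5,0,0, 0,0,0.6,0,0, 0,0,0.6,0,0, 0,0,0.6,0,0, 0,0,0.6,0,0, 0,0,0.6,0,0]'
```

```text
time: 38.25
tool_pos: [0.4668, 0.181, 0.2071]
tool_rot: [0.0, 0.057, 0.998, 0.0]
contact_force: [-0.1, -0.1, 0.6]
gripper_width: 0.127
```

The crown is seated, with only about 1 N more than the hook's weight on the bar. Opening slowly, then withdrawing upwards.

```bash
python3 -m crank '[0,0,0,0,14, 0,0,0,0,15, 0,0,0,0,16, 0,0,0,0,18, 0,0,0,0,20, 0,0,0,0,22, 0,0,0,0,26, 0,0,0,0,32, 0,0,0,0,40, 0,0,0,0,50]'; python3 -m crank '[0,0,0,0,60, 0,0,0,0,60, 0,0,-5,0,60, 0,0,-15,0,60, 0,0,-35,0,60, 0,0,-65,0,60, 0,0,-100,0,60, 0,0,-130,0,60, 0,0,-140,0,60, 0,0,-140,0,60]'
cat > chk.py <<'E'
from h import *
import sys
p,d,c=grab("scene"); w,dw,cw=grab("wrist"); s=status.state(); print(s["time"],s["tool_pos"],s["contact_force"])
B=np.array([0.4667,0.181,0.195]); a=np.deg2rad(-6.6); hx=np.array([np.cos(a),np.sin(a),0]); hy=np.array([-np.sin(a),np.cos(a),0])
for n,D,C in (("scene",d,c),("wrist",dw,cw)):
    X,_,_=pts(D,C); L=(X-B)@np.c_[hx,hy,[0,0,1]]*1000
    for z0,z1 in [(-165,-135),(-135,-100),(-100,-60),(-60,-40),(10,30),(30,60)]:
        m=(abs(L[:,0])<45)&(abs(L[:,1])<25)&(L[:,2]>z0)&(L[:,2]<z1)
        if m.sum()>3: print(n,z0,m.sum(),np.median(L[m],0).round(1))
save(f"pics/w_{sys.argv[1]}.png",w)
u0,v0=proj(B,c)[0].astype(int)
save(f"pics/s_{sys.argv[1]}.png",cv2.resize(p[v0-30:v0+50,u0-40:u0+40],(600,600),interpolation=cv2.INTER_CUBIC))
E
python3 chk.py 1
```

```text
time: 39.25
tool_pos: [0.4667, 0.181, 0.2069]
tool_rot: [0.0, 0.057, 0.998, 0.0]
contact_force: [0.2, 0.7, -0.5]
gripper_width: 0.496
time: 40.25
tool_pos: [0.4674, 0.1812, 0.3493]
tool_rot: [0.002, 0.057, 0.998, 0.001]
contact_force: [0.5, 0.2, -0.7]
gripper_width: 0.598
40.35 [0.46629311 0.18093023 0.34543896] [ 0.44178296 -0.36987009 -0.07695508]
scene -165 35 [  -2.    -3.8 -152.7]
scene -135 36 [  -5.1   -4.5 -118.1]
scene -100 41 [ -8.4  -3.8 -82.7]
scene -60 23 [-10.4  -4.6 -52.3]
scene 10 57 [-2.6 -5.  20. ]
scene 30 53 [-4.  -4.6 39.7]
wrist -165 80 [ -10.7   -1.7 -154.9]
wrist -135 11 [ -12.3   -0.  -113.9]
wrist -100 4 [-17.1  -0.7 -76.4]
wrist -60 65 [-15.5   0.  -52.9]
wrist 10 22 [-14.1  -1.   19.6]
wrist 30 362 [-3.1  0.1 42.7]
```

View pics/s_1.png

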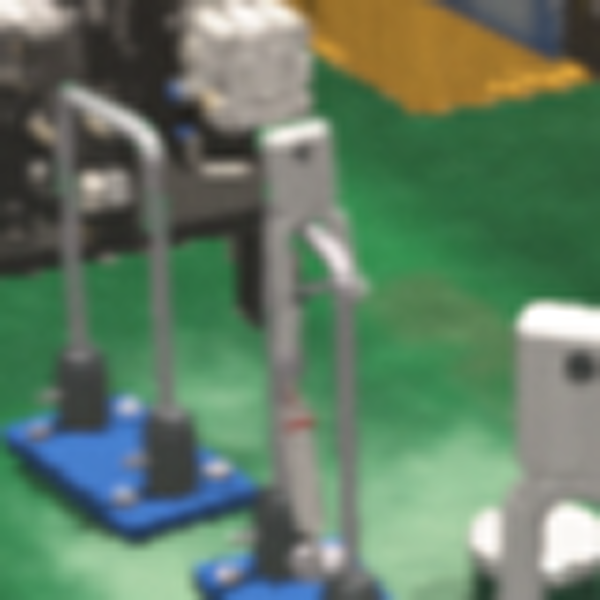

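The hook hangs on the bar at (330,250), tilted as expected, gate shut at (305,290). Now I'll wait for the swing to die and measure it.

```bash
for i in 1 2 3 4 5; do python3 -m crank '[0,0,0,0,60, 0,0,0,0,60, 0,0,0,0,60, 0,0,0,0,60, 0,0,0,0,60, 0,0,0,0,60, 0,0,0,0,60, 0,0,0,0,60, 0,0,0,0,60, 0,0,0,0,60]' | head -1; done
cat > sw.py <<'E'
from h import *
B=np.array([0.4667,0.181,0.195]); a=np.deg2rad(-6.6); hx=np.array([np.cos(a),np.sin(a),0]); hy=np.array([-np.sin(a),np.cos(a),0])
for i in range(16):
    p,d,c=grab("scene"); X,_,_=pts(d,c); L=(X-B)@np.c_[hx,hy,[0,0,1]]*1000
    m=(abs(L[:,0])<45)&(abs(L[:,1])<25)&(L[:,2]>-150)&(L[:,2]<-60)
    f=np.polyfit(L[m,2],L[m,0],1); print(np.degrees(np.arctan(-f[0])).round(1), end=" ")
print(status.state()["time"])
E
python3 sw.py
```

```text
time: 41.35
time: 42.35
time: 43.35
time: 44.35
time: 45.35
8.2 7.6 7.6 8.1 7.2 8.2 7.9 8.2 7.9 8.1 7.3 8.1 7.9 7.7 8.3 7.9 46.15
```

The tilt holds at 7.9° ± 0.4° (noise), so the hook is still. I'll check the bystanders and hand in.

Run:
```python
from h import *
p,d,c=grab("scene")
for t in ["tin","knob","call_unit"]:
    for r in regions_of("scene",t)[:1]:
        X,_,_=pts(d,c,r["region"]); print(t,np.median(X,0).round(3))
s=status.state(); print(s["time"],s["tool_pos"],s["contact_force"])
order.job_done()
```

```text
knob [ 0.591 -0.199  0.024]
call_unit [0.372 0.035 0.019]
46.35 [0.46668323 0.18101108 0.34686169] [-0.06389712 -0.87641149 -0.14964563]
the job is handed in; nothing more can be done
```

The small hook is hanging on the bar of the nearer bow eye with its gate shut. I handed the job in at 46 s, with the robot clear of everything.

- **Pressing on:** the gate opened at no more than about 9 N in the readings and snapped shut under the bar. The bar turned out to be about 6–8 mm above its nominal height. The camera then showed the bar inside the hook with the gate closed below it.
- **Tug:** this was not perfectly even. While I was finding the level, the readings rose to about 17 N on the eye for roughly two seconds. I backed off through 13.6 N to about 7–8 N, then settled at about 9–9.5 N before lowering. Forces were read only at the end of each one-second move, so a brief higher peak could have been missed, but no reading came near the 25 N limit.
- **Hanging:** I let go with about 1 N beyond the hook's weight on the bar. Sixteen pictures taken 5 s later gave a steady tilt of 7.9° ± 0.5°, so the hook was at rest.
- **Bystanders:** the knob and call unit read where they started, within 1–2 mm. The detector did not report the tin in the last picture, so I could not measure it. The view just after release shows a white-topped object where the tin should be, and the gauge was carried well above the tin's height and was not meant to come near it.

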